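# Press a sample tub's lid home with the locking clamp

## Task

Take the sample tub whose lid still stands proud by its body, stand it in the round nest of the bench locking clamp, and ease the clamp's handle down over centre, never pushing harder than about 20 newtons, so that the clamp presses the lid fully home and stays locked on it by itself with your hand off. Let it hold alone for a second, then press the release lever so that the clamp springs open, and leave the closed tub standing in the nest; press the lid with the clamp only, not with the fingers, and leave the other things where they are.

Things in the scene. Friction and masses are not known exactly. Their poses are not given: they have to be found in the camera images.
- tub: grey round sample tub, 50 mm across, body 48 mm tall, 0.15 kg; origin at the centre of its underside, z up through the lid. On top a white lid disc 44 mm across and 6 mm thick whose underside at first stands 6 mm above the tub's rim (top of the lid 60 mm above the origin) and is level with the rim (top at 54 mm) when home. Starts left or right of the clamp, the squat tub on the other side
- lid (a joint): how far the tub's lid has been pressed down: 0 standing proud, 0.006 m fully home; it moves only under more than 10 N and stays where it is
- cap: the white lid disc of the tub; origin on the tub's axis, 6 mm below the disc's underside
- clamp: the steel bench clamp, fixed to the table; base plate 485 x 70 mm, 12 mm thick. Origin on the table under the handle's pivot; its x axis points level to the nest (193 mm away); on the other side (-x) lie the handle and, beyond it, the release lever. The cheeks round the pivots reach from 19 mm behind the origin to 91 mm in front, are 50 mm wide over all and up to 144 mm high
- nest (a point): centre of the floor of the round nest (aluminium ring, 53 mm inside, 68 mm outside, wall 9 mm high), 12 mm above the table
- hinge (a point): pivot of the handle, 130 mm above the table; the axis is the clamp's y axis
- grip: the clamp's handle, a steel bar with rubber sleeve, 22 mm wide, 12 thick, 15 to 140 mm from the pivot; origin at the pivot, -x along the bar to its end, z out of its upper face (12 mm up). Open, it slopes up away from the nest by 47 to 64 degrees; closed, it lies from 5 degrees below level to 12 above. Its first 35 degrees are free but damped: push slowly. Let go before centre it springs open
- handle_press (a point): where to push: upper face of the handle, 122 mm from the pivot. Takes 1 to 4 N at first, about 6 to 13 N as the pad presses the lid; near centre this fades to nothing, the handle then drops by itself up to 12 mm onto its stop and stays. An adjusting screw sets where centre and stop lie, up to 8 degrees either way, different each time and unknown: feel for it. Over 20 N damages it
- pad: round rubber pad (24 mm ball) on a spring under the end of the jaw arm, which presses on the lid; origin in the arm's middle above the pad. Open, the arm stands nearly upright by the pivot, up to 235 mm above the table, and keeps 75 mm or more from the nest's axis; closed, it lies level over the nest
- lever: the release lever beyond the handle's end, with a paddle 36 x 28 mm, 8 mm thick, at its free end; origin on its pivot (105 mm above the table, 165 mm from the clamp's origin along -x), -x towards the paddle's free end, which at rest slopes up by 14 degrees. Spring return: it comes back up by itself. No more than 20 N on it
- lever_press (a point): middle of the paddle's upper face, 60 mm from the lever's pivot, where to push down; at rest 124 mm above the table, 94 mm when pressed right down against its stop. After a little play it meets the locked handle and takes up to about 8 N until it has pried the clamp back over centre, 9 to 18 mm down, whereupon handle and jaw spring open; then 2 to 3 N
- squat_tub: bystander: closed squat tub, 60 mm across, 42 mm tall, no gap under its lid; origin under its centre
- brush: bystander: brush 170 mm long, lying beyond the clamp, far side of its lever end
- jar: bystander: glass jar, 60 mm across, 85 mm tall
- bone: bystander: a long bone, 130 mm, lying
- bowl: bystander: terracotta bowl, 100 mm across, 35 mm tall
- carton: bystander: small cardboard box 90 x 70 x 50 mm
Not all that is in view belongs to the job. What is shaped like the tub but red or yellow is not meant.

How it is judged (in metres and radians):
On the way, in this order (a step that is already met when the one before it is completed fails the run):
1. the tub stands upright in the nest, let go, its lid still proud (horizontal distance between tub and nest below 0.004 m and distance between tub and nest below 0.006 m and angle between tub's own z axis and vertical below 0.06 rad and contact force between the fingers and tub below 0.2 N and value of joint lid below 0.002 m), for 0.2 s.
2. the clamp is locked on the tub by itself, hand off, lid fully home, for half a second (value of joint lid above 0.005 m and contact force between each of pad, anything else and tub above 8 N and contact force between each of the arm, the fingers and grip below 0.2 N and distance between the grasp point and handle_press above 0.05 m), for 0.5 s.
3. the release lever is pressed by the fingers while the clamp is still locked on the tub (z of lever_press in the frame of clamp below 0.119 m and contact force between pad and tub above 5 N and contact force between the fingers and lever above 0.5 N and contact force between the fingers and grip below 0.2 N), for 0.02 s.
At the end, for the whole second after the job is handed in: The tub stands upright (within 3 degrees) and still in the nest, within 4 mm of its centre and on its floor, lid pressed at least 5 of its 6 mm; the clamp is open, handle up (its press point more than 195 mm above the table), pad off the lid, release lever back at rest (value of joint lid above 0.005 m and horizontal distance between tub and nest below 0.004 m and distance between tub and nest below 0.006 m and angle between tub's own z axis and vertical below 0.06 rad and linear speed of tub below 0.02 m/s and z of handle_press in the frame of clamp above 0.195 m and contact force between pad and tub below 0.2 N and z of lever_press in the frame of clamp above 0.12 m); the robot touches nothing.
It fails at once if the handle is pushed with more than 20 N (contact force between any of the fingers, the arm and grip above 20 N).
It fails at once if the release lever is pushed with more than 20 N (contact force between the fingers and lever above 20 N).
It fails at once if the lid is pressed with the fingers (contact force between the fingers and cap above 6 N).
It fails at once if a bystander is moved by more than 25 mm (distance of any of squat_tub, brush, jar, bone, bowl, carton from where it was at the start of the episode above 0.025 m).
It also fails if it takes over 66 s, if anything falls off the work surface, if the arm or the gripper's body presses on something with over 40 N, if the wrist force passes 120 N, or if a joint passes its speed limit or range.

## Robot

A 6-joint arm with a two-finger parallel gripper is mounted at the origin on the work surface. World frame = base frame: x ahead of the robot, y to its left, z up, the work surface at z = 0. Lengths are in mm, angles in degrees, forces in N, time in s.
With the tool pointing down it reaches from about 350 to 850 mm from the base axis. Payload 8.1 kg.
Tool frame: the origin (TCP) lies at the very end of the fingers, on their centre line; the grasp point (between the pads) lies 19 mm behind it (r.grip_point_offset is the distance from the TCP to the grasp point, in mm); z points along the fingers, y is the line along which they close (so a half turn about z gives the same grasp; the last joint's range is limited). The gripper opens to 85 mm and grips with 20 to 120 N. Pads are 22 mm wide; open, the fingers measure 114 mm over their backs; the gripper's body (76 mm by 85 mm) begins 54 mm behind the grasp point. The pads swing forward as they close: fully open they stand 13 mm farther back than shut.
Start: joints at [69.935, 7.471, 85.268, -0, 87.261, -4.893], TCP at [157.008, 579.097, 231.292] pointing down, gripper open.
Joint ranges: [-169.43, 169.43], [-51.17, 129.36], [1.28, 143.12], [-76.62, 256.62], [0, 156.53], [-152.29, 152.29]. Speed limits (degrees/s): [136.94, 136.94, 159.86, 180, 180, 180].

## Interface

Orientations are given as [roll, pitch, yaw] about the fixed x, y, z axes, in that order (R = Rz(yaw) Ry(pitch) Rx(roll)).
In Python, from bench import status, eyes, r gives the robot as it stands.
- The arm moves only by the shell command python3 -m handwheel 'ROWS' [FORCE]. ROWS is a JSON object whose one key "series" holds a list that holds one entry, the list of rows, each a list of 7 numbers: the shift along the tool's x, y, z in cm, then the turn, a rotation vector about the tool's x, y, z in rad, then the opening, from 0 (shut) to 1 (fully open). In form: {"series": [[[tx, ty, tz, rx, ry, rz, claw], ...]]}. A call has 1 to 12 rows; each row is the pose to reach, as a shift and turn from the pose commanded when the call began, along the tool's axes at that moment; what a row does not reach only later rows make up. A row lasts 1/8 s, in which the tool goes at most 62.5 mm and 10.7 degrees, less where a joint would pass 70% of its speed; a pose out of reach is approached as far as the arm can. A call with a gripper value outside its range is refused whole. The fingers move at their own pace and stop on an object; FORCE is the grip in N (left out, the last holds). Time passes only in rows, so rows that repeat a pose let the fingers close. It gives the time, the measured TCP pose, the force, the opening and the grip force at its end, in the units of the state.
- status.sense(): the state, without advancing time (a new reading comes with each control period).
- eyes.snapshot(name): name is "scene" or "top" or "wrist"; returns a dict with "img" (480x640x3 uint8, red, green, blue), "mtx" (3x3 intrinsics, pixels), "R" (3x3) and "t" (3): a world point X has camera coordinates R X + t. Camera axes: x right, y down, z forward; pixel columns grow to the right and rows downward; lengths in mm; the calibration is good to about 2 mm. A picture is of the moment at which its call begins. There is no depth.
- r.hand_in(): hands the job in; it is judged then, once.
The state is a dict: "time": time; "joint_pos": joint angles; "qd": joint speeds; "joint_efforts": joint torques, N m; "tool_pos": TCP position; "tcp_rot": TCP orientation; "ft_force": force on the tool from outside, world axes, zero at the start; "wrist_torque": the same for the moment, N m; "finger_gap": finger opening in mm; "grip_force": force on a finger pad.
Only numpy, scipy, OpenCV 4.12 (cv2) and the standard library are available. Lean on these libraries where they do the work, as an engineer would, in place of code of your own. Each camera call takes 0.05 s, during which the arm holds its last target. There are 200 camera calls.

## Working session

There is one attempt and no reset: what is moved stays moved. The work goes in short steps, Python scripts to look and compute and a shell command to move; the robot and the scene stay as the last step left them, time stands still between calls to the robot, and variables do not carry over. Pictures are saved under pics/ and viewed, at most 10 in all, crops included, and the job is handed in when it is done.

```bash
ls; mkdir -p pics; python3 - <<'E'
from bench import status, eyes, r
import cv2,numpy as np
print(status.sense())
for n in("scene","top"):
    s=eyes.snapshot(n); cv2.imwrite(f"pics/{n}0.png",s["img"][:,:,::-1]); np.savez(f"{n}0.npz",**s)
    print(n,s["mtx"].round(1).tolist(),s["R"].round(3).tolist(),s["t"].round(1).tolist())
E
```

```text
pics
{'time': 0.0, 'joint_pos': array([ 6.99363746e+01,  7.51368843e+00,  8.53288182e+01,  7.88155998e-04,
        8.72619968e+01, -4.89426870e+00]), 'qd': array([-0.03565111, -0.10540518, -0.03312436,  0.15000849, -0.01778862,
        0.01289199]), 'joint_efforts': array([ 1.95804838e-03, -5.69378471e+01, -5.00571620e+01,  1.27845783e-04,
        1.39541994e-02,  1.14816393e-05]), 'tool_pos': array([156.80180536, 578.58356865, 230.26365429]), 'tcp_rot': array([-1.79895945e+02, -9.70025586e-03,  1.64830596e+02]), 'ft_force': array([ 0.27531743, -0.52136687,  0.18030218]), 'wrist_torque': array([0.01111982, 0.02195683, 0.03212326]), 'grip_force': 0.0, 'finger_gap': 84.9986485293109}
scene [[593.5, 0.0, 320.2], [0.0, 593.5, 245.1], [0.0, 0.0, 1.0]] [[0.771, 0.637, -0.017], [0.5, -0.621, -0.603], [-0.395, 0.456, -0.798]] [-396.6, -189.9, 1839.5]
top [[464.2, 0.0, 308.0], [0.0, 464.2, 237.1], [0.0, 0.0, 1.0]] [[0.004, -1.0, -0.005], [-0.979, -0.003, -0.205], [0.205, 0.006, -0.979]] [-13.8, 577.8, 1294.7]
```

View pics/top0.png

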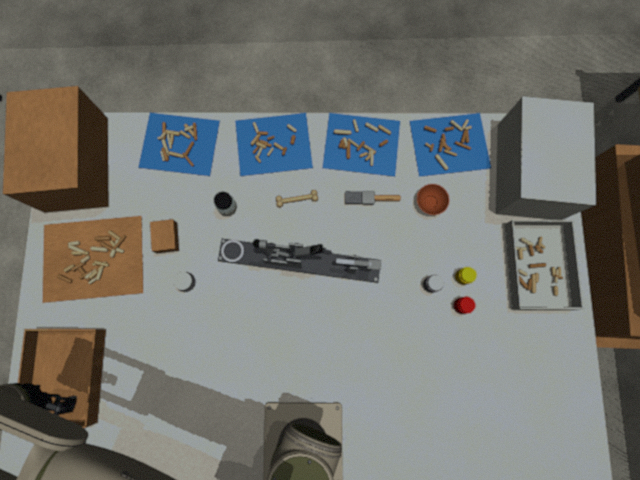

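View pics/scene0.png

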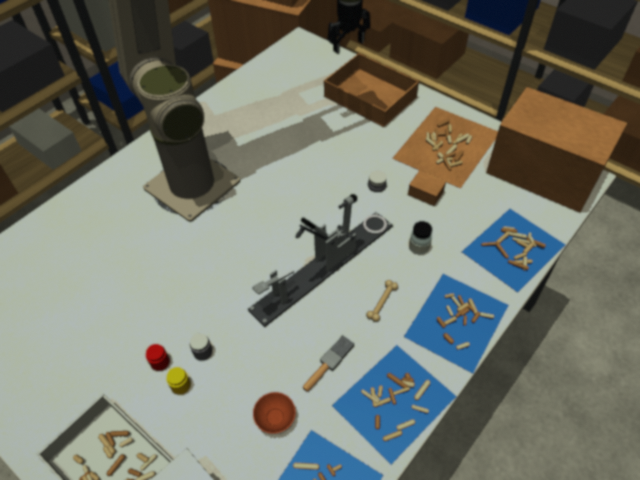

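Top view: the nest ring is near (232,251), the lever end near (372,270), and white lids sit at (185,281) and (434,283). I'll zoom in on the tubs and the clamp.

```bash
python3 - <<'E'
import cv2,numpy as np
T=cv2.imread("pics/top0.png");S=cv2.imread("pics/scene0.png")
def c(I,u,v,w,h,W,H): return cv2.resize(I[v:v+h,u:u+w],(W,H),interpolation=cv2.INTER_CUBIC)
a=np.hstack([c(T,165,262,40,40,200,200),c(T,414,263,40,40,200,200),c(S,357,160,40,40,200,200),c(S,181,325,40,40,200,200)])
b=np.hstack([c(T,210,220,180,80,400,178),c(S,240,180,160,150,400,375)[:178]]) if 0 else np.hstack([cv2.copyMakeBorder(c(T,210,225,180,70,400,156),0,219,0,0,0),c(S,240,180,160,150,400,375)])
cv2.imwrite("pics/m1.png",np.vstack([a,b]))
E
```

```text
(no output)
```

View pics/m1.png

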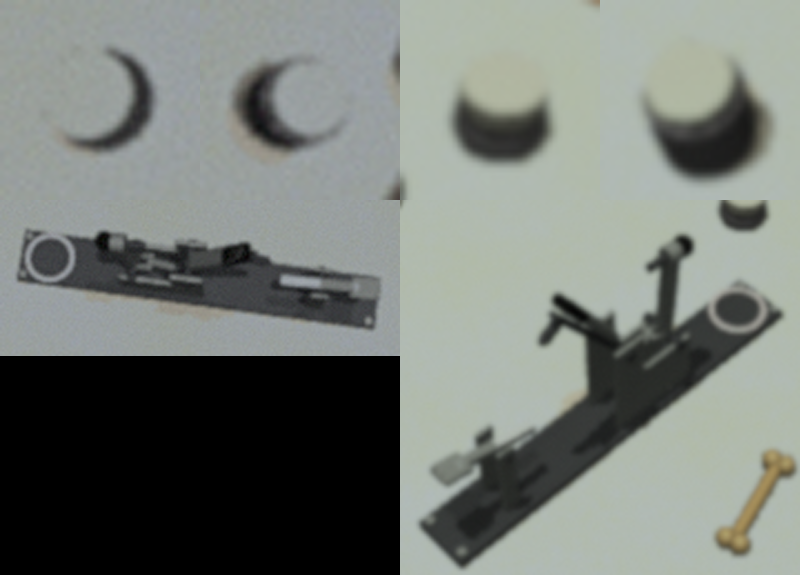

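The tub at top (436,283) / scene (199,342) is the tall one, with a gap under its lid, so that is the sample tub. The left one is squat. Next I'll triangulate the points.

```bash
cat > h.py <<'E'
import numpy as np,cv2
def P(s): return s["mtx"]@np.c_[s["R"],s["t"]]
def tri(sa,a,sb,b):
    X=cv2.triangulatePoints(P(sa),P(sb),np.float64(a).reshape(2,1),np.float64(b).reshape(2,1)); X=(X[:3]/X[3]).ravel()
    e=[np.linalg.norm(proj(s,X)-p) for s,p in((sa,a),(sb,b))]; return X,e
def proj(s,X):
    x=P(s)@np.r_[X,1]; return x[:2]/x[2]
def ray(s,p,z):  # intersect with height z
    d=s["R"].T@np.linalg.solve(s["mtx"],[p[0],p[1],1]); c=-s["R"].T@s["t"]; return c+d*(z-c[2])/d[2]
E
python3 - <<'E'
from h import *
T=dict(np.load("top0.npz"));S=dict(np.load("scene0.npz"))
for n,a,b in(("tub",(436.4,282.6),(198.6,342)),("squat",(183,281),(377.6,177)),("nest",(232.5,251.1),(375.2,224)),("paddle",(374.3,263.2),(260,288)),("handle end",(313,247),(303,220.5)),("pad",(256.5,243.2),(352,198)),
 ("jar",(224,197),(422,229)),("brush",(372,198),(328,362))):
    X,e=tri(T,a,S,b); print(n,X.round(1),np.round(e,1))
# base corners at z12 from montage pixels
for m in((25,230),(18,280),(372,328),(381,277)): print(ray(T,(210+m[0]/2.222,225+(m[1]-200)/2.222),12).round(1))
E
```

```text
tub [ 446.4 -380.3   56.3] [0.2 0.1]
squat [450.3 351.3  38. ] [0.2 0.1]
nest [543.4 214.5  16. ] [0. 0.]
paddle [ 490.5 -197.1  120.8] [1.1 0.8]
handle end [506.1 -35.9 243.8] [5.2 3.4]
pad [529.2 118.6 203.4] [1.2 0.7]
jar [686.4 229.   92.1] [1.4 0.9]
brush [ 710.9 -207.4   14.1] [0.1 0.1]
[582.8 250.7  12. ]
[514.  257.3  12. ]
[ 450.9 -217.7   12. ]
[ 519.7 -231.6   12. ]
```

```bash
cat >> h.py <<'E'
from scipy.spatial.transform import Rotation as Ro
def go(x,y,z,yaw=82.5,frm=None):
    from bench import status
    st=status.sense(); p,R=np.array(st["tool_pos"]),Ro.from_euler("xyz",st["tcp_rot"],degrees=True)
    if frm is not None: p=np.array(frm[:3]);R=Ro.from_euler("xyz",[180,0,frm[3]],degrees=True)
    G=Ro.from_euler("xyz",[180,0,yaw],degrees=True)
    print("t",round(st["time"],2),"tcp",p.round(1),np.round(st["tcp_rot"],2),"F",np.round(st["ft_force"],1))
    print("row",(R.inv().apply(np.array([x,y,z])-p)/10).round(2),(R.inv()*G).as_rotvec().round(3))
E
python3 -c "
from h import *
go(480,200,330)"
```

```text
t 0.1 tcp [156.8 578.6 230.4] [-1.7991e+02 -1.0000e-02  1.6483e+02] F [ 0.4 -0.1  0.4]
row [-41.1  -28.1   -9.93] [-1.000e-03  1.000e-03  1.437e+00]
```

```bash
python3 -m handwheel '{"series": [[[-41.1,-28.1,-9.9,0,0,1.437,1],[-41.1,-28.1,-9.9,0,0,1.437,1],[-41.1,-28.1,-9.9,0,0,1.437,1],[-41.1,-28.1,-9.9,0,0,1.437,1],[-41.1,-28.1,-9.9,0,0,1.437,1],[-41.1,-28.1,-9.9,0,0,1.437,1],[-41.1,-28.1,-9.9,0,0,1.437,1],[-41.1,-28.1,-9.9,0,0,1.437,1],[-41.1,-28.1,-9.9,0,0,1.437,1],[-41.1,-28.1,-9.9,0,0,1.437,1],[-41.1,-28.1,-9.9,0,0,1.437,1],[-41.1,-28.1,-9.9,0,0,1.437,1]]]}'
python3 - <<'E'
from h import *
from bench import eyes
s=eyes.snapshot("wrist"); cv2.imwrite("pics/w1.png",s["img"][:,:,::-1]); np.savez("w1.npz",**s)
print("cam",(-s["R"].T@s["t"]).round(1),"nest pred",proj(s,[543.4,214.5,21]).round(1),s["mtx"].round(0).tolist())
for y in(0,):go(440,-200,250)
E
```

```text
time: 1.6
tool_pos: [479.2, 201.6, 330.0]
tcp_rot: [-180.0, 0.0, 82.6]
ft_force: [0.1, -0.3, -0.1]
finger_gap: 85.4
grip_force: 0.0
cam [487.7 269.7 472.9] nest pred [368.4 183.1] [[359.0, 0.0, 318.0], [0.0, 359.0, 243.0], [0.0, 0.0, 1.0]]
t 1.65 tcp [479.4 201.4 330.1] [-179.98   -0.     82.63] F [0.9 0.1 0.4]
row [-40.32   1.25   8.01] [-0.    -0.     0.002]
```

View pics/w1.png

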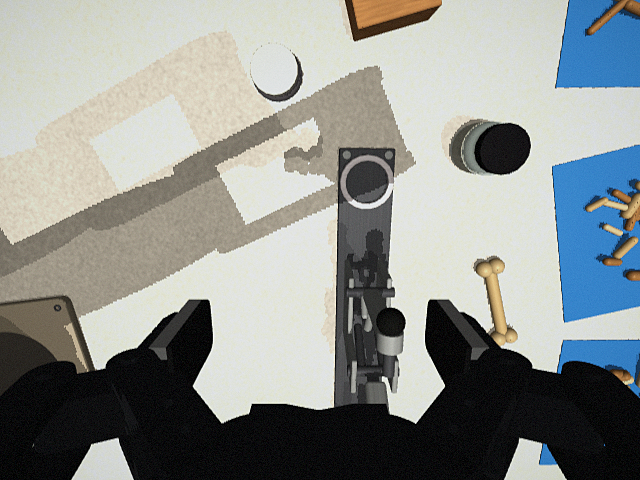

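Wrist view: the ring is centred near (367,181), about 2 px from the prediction. I'll fit it precisely, then fly to the tub.

```bash
python3 -m handwheel '{"series": [[[-40.3,1.2,8,0,0,0,1],[-40.3,1.2,8,0,0,0,1],[-40.3,1.2,8,0,0,0,1],[-40.3,1.2,8,0,0,0,1],[-40.3,1.2,8,0,0,0,1],[-40.3,1.2,8,0,0,0,1],[-40.3,1.2,8,0,0,0,1],[-48.3,12,9,0,0,0,1],[-52.3,12,9,0,0,0,1],[-52.3,12,9,0,0,0,1],[-52.3,12,9,0,0,0,1]]]}' | head -2
python3 - <<'E'
from h import *
from bench import eyes
w=dict(np.load("w1.npz")); g=cv2.cvtColor(w["img"],cv2.COLOR_RGB2GRAY)
sub=g[145:217,338:397]; m=(sub<110).astype(np.uint8)
n,l,st,c=cv2.connectedComponentsWithStats(m)
for i in range(1,n):
    if st[i,4]>200: print(st[i],c[i]+[338,145])
for z in(14,21): print(ray(w,(367.3,181),z).round(1))
s=eyes.snapshot("wrist"); cv2.imwrite("pics/w2.png",s["img"][:,:,::-1]); np.savez("w2.npz",**s)
print("tub pred",proj(s,[446.4,-380.3,60]).round(1))
E
```

```text
time: 3.02
tool_pos: [531.2, -335.0, 238.4]
[   0    2   57   70 1466] [362.90791269 182.63506139]
[   8   16   43   42 1434] [366.63040446 181.5376569 ]
[543.2 216.4  14. ]
[542.3 217.2  21. ]
tub pred [237.3 278.9]
```

View pics/w2.png

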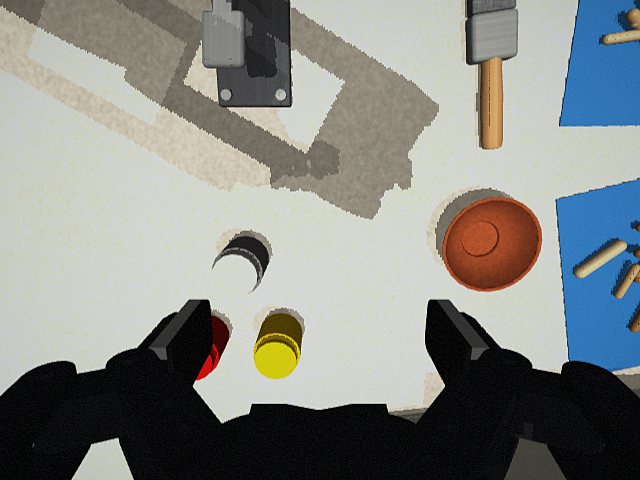

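Lid centre is at about (236,275), against a prediction of (237,279). I'll take a closer look from nearly overhead.

```bash
python3 -c "
from h import *
go(446,-420,210)"
```

```text
t 3.08 tcp [ 531.  -333.8  239.1] [-1.799e+02 -6.000e-02  8.249e+01] F [-0.5  0.3  0.4]
row [-9.66 -7.29  2.91] [-0.002 -0.001 -0.   ]
```

```bash
python3 -m handwheel '{"series": [[[-9.7,-7.3,2.9,0,0,0,1],[-9.7,-7.3,2.9,0,0,0,1],[-9.7,-7.3,2.9,0,0,0,1],[-9.7,-7.3,2.9,0,0,0,1],[-9.7,-7.3,2.9,0,0,0,1]]]}' | head -2
python3 - <<'E'
from h import *
from bench import eyes
s=eyes.snapshot("wrist"); cv2.imwrite("pics/w3.png",s["img"][:,:,::-1]); np.savez("w3.npz",**s)
print("tub pred",proj(s,[446.4,-380.3,60]).round(1),proj(s,[446.4,-380.3,0]).round(1))
E
```

```text
time: 3.7
tool_pos: [447.1, -419.2, 212.3]
tub pred [311.5 181.7] [312.6 175.4]
```

View pics/w3.png

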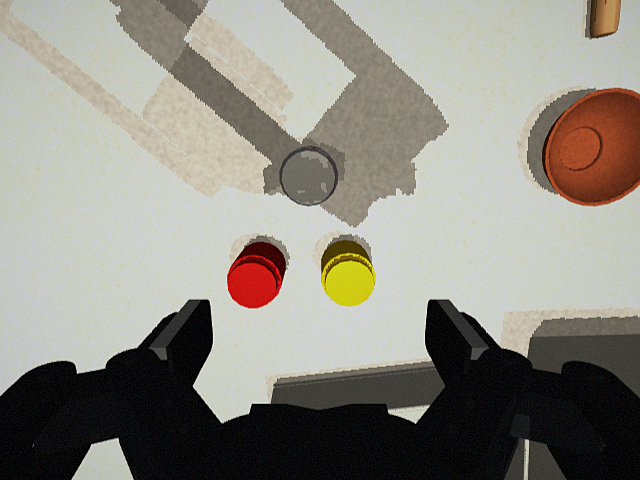

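The tub is right below the camera, with lid and rim centred at about (308.5,176).

```bash
python3 - <<'E'
from h import *
w2=dict(np.load("w2.npz"));w3=dict(np.load("w3.npz"));T=dict(np.load("top0.npz"));S=dict(np.load("scene0.npz"));w1=dict(np.load("w1.npz"))
print(ray(w3,(308.5,176),57).round(1),tri(w2,(236,275),w3,(308.5,176)))
print("nest",tri(w1,(367,181.3),T,(232.5,251.1)),tri(w1,(367,181.3),S,(375.2,224)))
for p in((341,149),(394,149)): print(ray(w1,p,12).round(1))
print("yellow",ray(w3,(349,278),60).round(0),"red",ray(w3,(254,281),60).round(0))
X=ray(w3,(308.5,176),57); go(X[0],X[1],90)
E
```

```text
[ 444.5 -375.7   57. ] (array([ 445.09331353, -376.03255427,   58.94571472]), [np.float64(0.8022683180717969), np.float64(0.9432645910628051)])
nest (array([543.9444172 , 215.5197206 ,  10.77549869]), [np.float64(0.6369329625983458), np.float64(0.16182960271656208)]) (array([542.53716198, 215.90741385,  13.88498449]), [np.float64(0.23371726996253173), np.float64(0.038240524842203576)])
[514.6 259.6  12. ]
[579.9 251.2  12. ]
yellow [ 468. -467.   60.] red [ 385. -460.   60.]
t 3.75 tcp [ 447.1 -419.3  212.1] [1.7993e+02 3.0000e-02 8.2620e+01] F [0.6 0.  0.5]
row [ 4.31 -0.83 12.21] [0.001 0.001 0.002]
```

```bash
python3 -m handwheel '{"series": [[[4.27,-0.8,12.2,0,0,0.002,1],[4.27,-0.8,12.2,0,0,0.002,1],[4.27,-0.8,12.2,0,0,0.002,1],[4.27,-0.8,17,0,0,0.002,1],[4.27,-0.8,19.8,0,0,0.002,1],[4.27,-0.8,19.8,0,0,0.002,1],[4.27,-0.8,19.8,0,0,0.002,0.5],[4.27,-0.8,19.8,0,0,0.002,0.5],[4.27,-0.8,19.8,0,0,0.002,0.5],[4.27,-0.8,19.8,0,0,0.002,0.5],[4.27,-0.8,19.8,0,0,0.002,0.5],[4.27,-0.8,19.8,0,0,0.002,0.5]]]}' 30
```

```text
time: 5.25
tool_pos: [445.0, -378.7, 16.1]
tcp_rot: [179.8, 0.2, 82.4]
ft_force: [0.2, 0.0, 7.8]
finger_gap: 48.3
grip_force: 30.6
```

```bash
python3 -m handwheel '{"series": [[[0,0,-2,0,0,0,0.5],[0,0,-6,0,0,0,0.5],[0,0,-12,0,0,0,0.5],[0,0,-17,0,0,0,0.5],[0,0,-17,0,0,0,0.5],[0,0,-17,0,0,0,0.5],[0,0,-17,0,0,0,0.5]]]}'
python3 - <<'E'
from h import *
from bench import eyes
s=eyes.snapshot("wrist"); cv2.imwrite("pics/w4.png",s["img"][:,:,::-1]); np.savez("w4.npz",**s)
go(400,-150,200)
E
```

```text
time: 6.12
tool_pos: [442.5, -376.2, 181.5]
tcp_rot: [-179.8, -0.1, 82.4]
ft_force: [-0.5, -0.6, -2.2]
finger_gap: 48.4
grip_force: 31.6
t 6.17 tcp [ 442.5 -376.2  181.4] [-1.7984e+02 -1.2000e-01  8.2380e+01] F [ 0.8 -0.2 -0.4]
row [21.86 -7.22 -1.8 ] [-0.003 -0.002 -0.002]
```

View pics/w4.png

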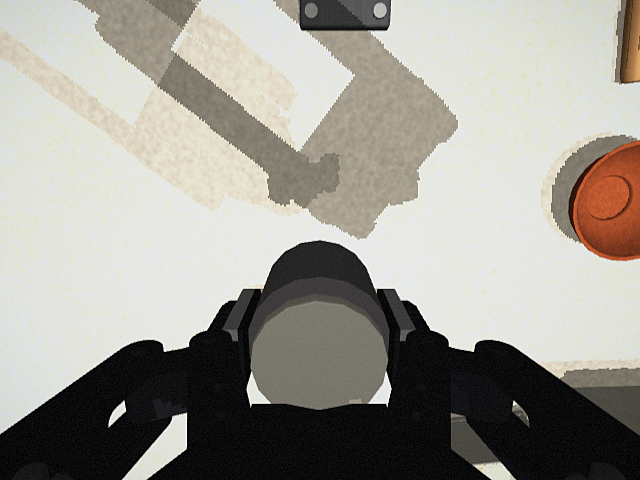

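The tub is held upright between the fingers. The lid is centred at column 319.5, with its front edge at row 298. I'll check its offset along tool x and its height.

```bash
python3 - <<'E'
from h import *
s=dict(np.load("w4.npz"));p=np.array([442.5,-376.2,181.4]);a=np.radians(82.4);ex=np.array([np.cos(a),np.sin(a),0]);ey=np.array([np.sin(a),-np.cos(a),0])
t=np.linspace(0,2*np.pi,73)
def ext(dx,r,z):
    q=np.array([proj(s,p+[0,0,z]+(dx+r*np.cos(k))*ex+r*np.sin(k)*ey) for k in t]);return q[:,1].min().round(1),q[:,0].min().round(1),q[:,0].max().round(1)
for dx in(-3,0,3):
  for b in(-13,-16): print(dx,b,"lid",ext(dx,22,b+60),"rim",ext(dx,25,b+48),"bottom",ext(dx,25,b))
E
```

```text
-3 -13 lid (np.float64(317.9), np.float64(248.3), np.float64(389.9)) rim (np.float64(292.3), np.float64(246.2), np.float64(392.0)) bottom (np.float64(250.2), np.float64(266.2), np.float64(372.1))
-3 -16 lid (np.float64(313.3), np.float64(250.1), np.float64(388.1)) rim (np.float64(288.7), np.float64(247.9), np.float64(390.3)) bottom (np.float64(248.4), np.float64(267.1), np.float64(371.2))
0 -13 lid (np.float64(308.6), np.float64(247.8), np.float64(390.4)) rim (np.float64(283.7), np.float64(245.8), np.float64(392.5)) bottom (np.float64(243.9), np.float64(266.0), np.float64(372.3))
0 -16 lid (np.float64(304.2), np.float64(249.6), np.float64(388.6)) rim (np.float64(280.3), np.float64(247.5), np.float64(390.8)) bottom (np.float64(242.1), np.float64(266.9), np.float64(371.4))
3 -13 lid (np.float64(299.1), np.float64(247.3), np.float64(390.9)) rim (np.float64(274.9), np.float64(245.3), np.float64(393.0)) bottom (np.float64(237.4), np.float64(265.7), np.float64(372.6))
3 -16 lid (np.float64(295.0), np.float64(249.2), np.float64(389.1)) rim (np.float64(271.7), np.float64(247.0), np.float64(391.3)) bottom (np.float64(235.8), np.float64(266.6), np.float64(371.7))
```

```bash
python3 -c "
from h import *
for q in((400,-150,200),(400,170,200),(543,215.5,200),(543,215.5,120)): go(*q)"|grep row
```

```text
row [21.86 -7.22 -1.8 ] [-0.003 -0.002 -0.002]
row [ 53.58 -11.46  -1.72] [-0.003 -0.002 -0.002]
row [59.99  2.11 -1.74] [-0.003 -0.002 -0.002]
row [59.97  2.13  6.26] [-0.003 -0.002 -0.002]
```

```bash
python3 -m handwheel '{"series": [[[6,-3,-1.8,0,0,0,0.5],[12,-6,-1.8,0,0,0,0.5],[18,-9,-1.8,0,0,0,0.5],[24,-11.4,-1.8,0,0,0,0.5],[30,-11.4,-1.8,0,0,0,0.5],[36,-11.4,-1.8,0,0,0,0.5],[42,-11.4,-1.8,0,0,0,0.5],[48,-11.4,-1.8,0,0,0,0.5],[53.6,-11.4,-1.8,0,0,0,0.5],[56,-6,-1.8,0,0,0,0.5],[58,-2,-1.8,0,0,0,0.5],[60,2.1,-1.8,0,0,0,0.5]]]}' && python3 -m handwheel '{"series": [[[0,0,4,0,0,0,0.5],[0,0,8,0,0,0,0.5],[0,0,8,0,0,0,0.5],[0,0,8,0,0,0,0.5]]]}'
python3 - <<'E'
from h import *
from bench import eyes
s=eyes.snapshot("wrist"); np.savez("w5.npz",**s); im=s["img"][:,:,::-1].copy()
cv2.imwrite("pics/w5.png",im)
t=np.linspace(0,2*np.pi,90)
for r in(26.5,34):
    for k in t:
        q=proj(s,[542.8+r*np.cos(k),216.3+r*np.sin(k),21]); cv2.circle(im,tuple(int(v*8) for v in q),4,(0,0,255),-1,shift=3)
cv2.imwrite("pics/w5b.png",cv2.resize(im[120:420,160:480],(800,750))[:600])
go(542.8,215.5,30)
E
```

```text
time: 7.68
tool_pos: [544.2, 215.6, 199.5]
tcp_rot: [-179.9, 0.1, 82.4]
ft_force: [-0.2, 0.2, -1.0]
finger_gap: 48.6
grip_force: 31.9
time: 8.18
tool_pos: [544.0, 214.9, 122.2]
tcp_rot: [180.0, -0.0, 82.4]
ft_force: [0.2, -0.0, 0.7]
finger_gap: 48.5
grip_force: 31.9
t 8.22 tcp [544.8 215.1 123.3] [ 1.7987e+02 -6.0000e-02  8.2380e+01] F [-0.3 -0.6 -0.3]
row [ 0.   -0.22  9.33] [ 0.002 -0.001 -0.002]
```

View pics/w5b.png

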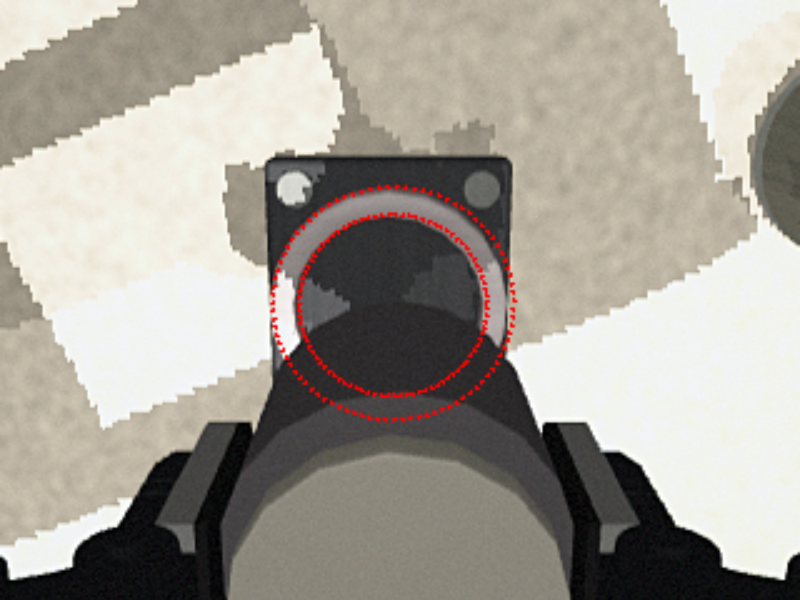

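The ring sits about 1 mm to the left of the overlay, and its fore-aft position matches. So I'll shift about -2.2 mm along tool y and lower in two stages.

```bash
python3 -m handwheel '{"series": [[[0,-0.22,3,0,0,0.002,0.5],[0,-0.22,6,0,0,0.002,0.5],[0,-0.22,7.5,0,0,0.002,0.5],[0,-0.22,8.2,0,0,0.002,0.5],[0,-0.22,8.6,0,0,0.002,0.5],[0,-0.22,8.9,0,0,0.002,0.5],[0,-0.22,9.1,0,0,0.002,0.5],[0,-0.22,9.1,0,0,0.002,0.5]]]}'; python3 -c "
from h import *
go(541.9,215.5,28)"
```

```text
time: 9.22
tool_pos: [541.7, 215.1, 30.4]
tcp_rot: [180.0, -0.0, 82.3]
ft_force: [-0.4, -0.6, -2.2]
finger_gap: 49.0
grip_force: 32.0
t 9.22 tcp [541.7 215.1  30.4] [179.99  -0.    82.26] F [-0.4 -0.6 -2.2]
row [0.04 0.01 0.24] [ 0.    -0.    -0.004]
```

```bash
python3 -m handwheel '{"series": [[[0,0,0.1,0,0,0,0.5],[0,0,0.2,0,0,0,0.5],[0,0,0.25,0,0,0,0.5],[0,0,0.25,0,0,0,0.5]]]}'; python3 -m handwheel '{"series": [[[0,0,0,0,0,0,0.62],[0,0,0,0,0,0,0.75],[0,0,0,0,0,0,0.9],[0,0,0,0,0,0,1],[0,0,0,0,0,0,1],[0,0,-6,0,0,0,1],[0,0,-12,0,0,0,1],[0,0,-12,0,0,0,1]]]}'
python3 - <<'E'
from h import *
from bench import eyes
s=eyes.snapshot("wrist"); np.savez("w6.npz",**s); im=s["img"][:,:,::-1].copy()
S=eyes.snapshot("scene"); np.savez("s6.npz",**S); c=S["img"][150:300,240:420,::-1]
T=eyes.snapshot("top"); np.savez("t6.npz",**T)
cv2.imwrite("pics/w6.png",np.hstack([cv2.resize(im[200:480,170:470],(400,373)),cv2.resize(c,(400,373),interpolation=cv2.INTER_CUBIC)]))
E
```

```text
time: 9.72
tool_pos: [541.7, 215.2, 28.1]
tcp_rot: [180.0, -0.0, 82.3]
ft_force: [-2.4, 0.8, 3.3]
finger_gap: 48.8
grip_force: 32.5
time: 10.72
tool_pos: [545.8, 216.4, 155.0]
tcp_rot: [179.4, -0.3, 82.3]
ft_force: [1.0, -0.3, -0.2]
finger_gap: 85.6
grip_force: 0.0
```

View pics/w6.png

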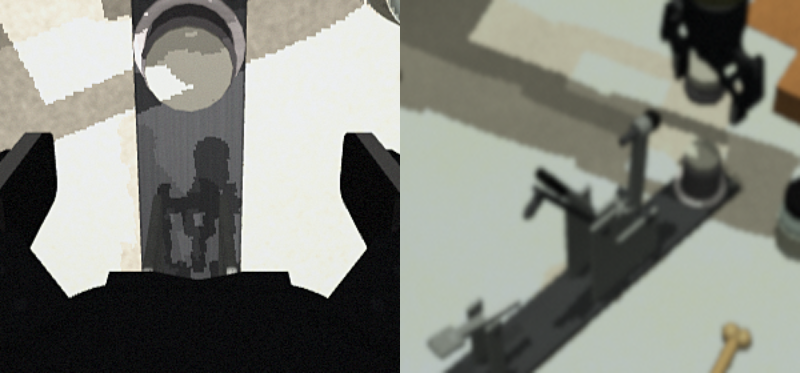

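The tub stands upright in the nest, let go, with its lid still proud. Next I'll get the handle slope by casting image rays onto the clamp's mid plane.

```bash
cat >> h.py <<'E'
Y=82.7; CD=np.array([np.cos(np.radians(Y)),np.sin(np.radians(Y)),0]); CN=np.array([-CD[1],CD[0],0])
O=np.array([541.9,216.3,0])-193*CD
def plane(s,p):
    d=s["R"].T@np.linalg.solve(s["mtx"],[p[0],p[1],1]); c=-s["R"].T@s["t"]; X=c+d*(CN@(O-c))/(CN@d); return np.array([CD@(X-O),X[2]])
def w(x,z,n=0): return O+x*CD+n*CN+[0,0,z]
def corner(a,s=130):
    a=np.radians(a); return np.array([-s*np.cos(a)+12*np.sin(a),130+s*np.sin(a)+12*np.cos(a)])
E
python3 - <<'E'
from h import *
T=dict(np.load("top0.npz"));S=dict(np.load("scene0.npz"))
print("O",O)
for n,s,p in(("T",T,(322.5,247.5)),("T",T,(310,251)),("S",S,(304,220.8)),("S",S,(322,234))): print(n,plane(s,p).round(0))
for a in(47,55,64): print(a,corner(a).round(0),[proj(s,w(-140*np.cos(np.radians(a)),130+140*np.sin(np.radians(a)))).round(1) for s in(T,S)])
# dark mask rows of handle in scene for slope
S6=dict(np.load("s6.npz"));g=cv2.cvtColor(S6["img"],cv2.COLOR_RGB2GRAY)
for v in range(212,240,2): print(v,"".join("#" if q<45 else "." for q in g[v,285:345]))
go(*w(-57,330))
E
```

```text
O [517.37653054  24.86437258   0.        ]
T [-74. 270.]
T [-43. 199.]
S [-72. 251.]
S [-15. 150.]
47 [-80. 233.] [array([330.5, 251.3]), array([297., 231.])]
55 [-65. 243.] [array([324.7, 249.7]), array([301.5, 224.4])]
64 [-46. 252.] [array([317.2, 247.9]), array([307.2, 217.2])]
212 ............................................................
214 ............................................................
216 ............................................................
218 ............................................................
220 .................####.......................................
222 ...................######...................................
224 .....................#######................................
226 ........................######..............................
228 .................####......####.............................
230 .................#......##..................................
232 ............................########........................
234 ..............................#########.....................
236 ...............................###########..................
238 ...............................###########.............###..
t 10.88 tcp [541.2 215.  147.1] [-1.7996e+02  2.0000e-02  8.2260e+01] F [-0.5  0.4 -0.5]
row [-24.86   0.23 -18.28] [-0.001  0.    -0.004]
```

```bash
python3 -c "
from h import *
go(*w(-45,345)); go(*w(-45,262))"|grep row
python3 -m handwheel '{"series": [[[0,0,-6,0,0,0,0],[0,0,-12,0,0,0,0],[0,0,-19,0,0,0,0],[-6,0,-19,0,0,0,0],[-12,0,-19,0,0,0,0],[-18,0.1,-19,0,0,0,0],[-23.7,0.2,-19.5,0,0,0,0],[-23.7,0.2,-16,0,0,0,0],[-23.7,0.2,-12,0,0,0,0],[-23.7,0.2,-12,0,0,0,0],[-23.7,0.2,-12,0,0,0,0]]]}'; python3 -c "
from h import *
go(*w(-45,262))
from bench import status
for i in range(1):
  p=status.sense()['tool_pos']; print(CD@(p-O),CN@(p-O))"
```

```text
row [-23.66   0.22 -19.78] [-0.001  0.    -0.004]
row [-23.66   0.22 -11.48] [-0.001  0.    -0.004]
time: 12.25
tool_pos: [511.7, -19.9, 268.2]
tcp_rot: [-180.0, -0.0, 82.3]
ft_force: [0.5, -0.8, 0.6]
finger_gap: 0.1
grip_force: 0.0
t 12.25 tcp [511.7 -19.9 268.2] [-179.96   -0.     82.28] F [ 0.5 -0.8  0.6]
row [ 0.01 -0.01  0.62] [-0.001 -0.    -0.004]
-45.07715990349349 -0.06199619130394396
```

```bash
python3 -m handwheel '{"series": [[[0,0,0.8,0,0,0,0],[0,0,1.3,0,0,0,0],[0,0,1.6,0,0,0,0],[0,0,1.9,0,0,0,0],[0,0,2.1,0,0,0,0]]]}' |sed -n 1,4p; python3 -m handwheel '{"series": [[[0,0,0.2,0,0,0,0],[0,0,0.4,0,0,0,0]]]}' |sed -n 1,4p;python3 -m handwheel '{"series": [[[0,0,0.2,0,0,0,0],[0,0,0.4,0,0,0,0]]]}' |sed -n 1,4p
```

```text
time: 12.88
tool_pos: [511.6, -20.0, 246.6]
tcp_rot: [-180.0, -0.0, 82.3]
ft_force: [-0.6, 0.6, 0.4]
time: 13.12
tool_pos: [511.7, -20.1, 242.7]
tcp_rot: [180.0, 0.0, 82.3]
ft_force: [0.6, 0.1, 0.6]
time: 13.38
tool_pos: [511.7, -20.0, 238.7]
tcp_rot: [180.0, 0.0, 82.3]
ft_force: [0.2, -0.7, -0.0]
```

```bash
for i in 1 2 3; do python3 -m handwheel '{"series": [[[0,0,0.2,0,0,0,0],[0,0,0.4,0,0,0,0]]]}' |sed -n '2p;4p'; done
```

```text
tool_pos: [512.0, -19.8, 235.2]
ft_force: [-0.2, 1.6, 4.7]
tool_pos: [512.1, -19.9, 231.3]
ft_force: [0.3, 1.3, 4.5]
tool_pos: [511.8, -20.0, 226.9]
ft_force: [0.8, 1.6, 4.9]
```

```bash
cat > path.py <<'E'
from h import *
import sys
from bench import status
st=status.sense();p=np.array(st["tool_pos"]);cx=CD@(p-O)-11;z=p[2]
# current angle from corner
from scipy.optimize import fsolve
a,s=fsolve(lambda q:corner(*q)-[cx,z],[40,115]);print("t",round(st["time"],2),"a",a.round(1),"s",s.round(1),"F",np.round(st["ft_force"],1))
step=float(sys.argv[1]);n=int(sys.argv[2]); tgt=float(sys.argv[3]) if len(sys.argv)>3 else 126
b,q=a,s
for i in range(n):
    b-=np.degrees(step/122); q=q+np.clip(tgt-q,-1,1); c=corner(b,q); print("[%.2f,0,%.2f,0,0,0,0],"%((c[0]-cx)/10,(z-c[1])/10),end="")
print("\nend a",b.round(1))
E
python3 path.py 3 12
```

```text
t 14.12 a 53.7 s 111.4 F [0.8 1.6 4.9]
[-0.30,0,0.06,0,0,0,0],[-0.60,0,0.13,0,0,0,0],[-0.89,0,0.21,0,0,0,0],[-1.19,0,0.30,0,0,0,0],[-1.49,0,0.40,0,0,0,0],[-1.79,0,0.51,0,0,0,0],[-2.08,0,0.62,0,0,0,0],[-2.38,0,0.75,0,0,0,0],[-2.67,0,0.88,0,0,0,0],[-2.96,0,1.02,0,0,0,0],[-3.25,0,1.17,0,0,0,0],[-3.54,0,1.33,0,0,0,0],
end a 36.8
```

```bash
python3 -m handwheel '{"series": [[[-0.30,0,0.06,0,0,0,0],[-0.60,0,0.13,0,0,0,0],[-0.89,0,0.21,0,0,0,0],[-1.19,0,0.30,0,0,0,0],[-1.49,0,0.40,0,0,0,0],[-1.79,0,0.51,0,0,0,0]]]}' |sed -n '2p;4p'; python3 path.py 3 12
```

```text
tool_pos: [509.2, -38.0, 221.6]
ft_force: [0.5, 4.4, 0.9]
t 14.88 a 45.1 s 117.4 F [0.5 4.4 0.9]
[-0.30,0,0.12,0,0,0,0],[-0.59,0,0.24,0,0,0,0],[-0.88,0,0.38,0,0,0,0],[-1.17,0,0.52,0,0,0,0],[-1.46,0,0.67,0,0,0,0],[-1.75,0,0.83,0,0,0,0],[-2.03,0,1.01,0,0,0,0],[-2.31,0,1.18,0,0,0,0],[-2.56,0,1.39,0,0,0,0],[-2.75,0,1.64,0,0,0,0],[-2.93,0,1.89,0,0,0,0],[-3.10,0,2.15,0,0,0,0],
end a 28.2
```

```bash
python3 -m handwheel '{"series": [[[-0.30,0,0.12,0,0,0,0],[-0.59,0,0.24,0,0,0,0],[-0.88,0,0.38,0,0,0,0],[-1.17,0,0.52,0,0,0,0],[-1.46,0,0.67,0,0,0,0],[-1.75,0,0.83,0,0,0,0],[-2.03,0,1.01,0,0,0,0],[-2.31,0,1.18,0,0,0,0],[-2.56,0,1.39,0,0,0,0],[-2.75,0,1.64,0,0,0,0]]]}' |sed -n '2p;4p'; python3 path.py 2.5 8
```

```text
tool_pos: [505.6, -65.3, 205.2]
ft_force: [0.8, 4.1, 3.2]
t 16.12 a 31.0 s 126.1 F [0.8 4.1 3.2]
[-0.14,0,0.22,0,0,0,0],[-0.29,0,0.43,0,0,0,0],[-0.43,0,0.65,0,0,0,0],[-0.57,0,0.87,0,0,0,0],[-0.71,0,1.09,0,0,0,0],[-0.83,0,1.31,0,0,0,0],[-0.96,0,1.54,0,0,0,0],[-1.08,0,1.77,0,0,0,0],
end a 21.6
```

```bash
python3 -m handwheel '{"series": [[[-0.14,0,0.22,0,0,0,0],[-0.29,0,0.43,0,0,0,0],[-0.43,0,0.65,0,0,0,0],[-0.57,0,0.87,0,0,0,0]]]}' |sed -n '2p;4p';  python3 -m handwheel '{"series": [[[-0.12,0,0.21,0,0,0,0],[-0.24,0,0.43,0,0,0,0]]]}' |sed -n '2p;4p';python3 path.py 1.5 8
```

```text
tool_pos: [504.9, -71.1, 196.7]
ft_force: [-0.2, 0.1, 5.2]
tool_pos: [504.6, -73.6, 192.4]
ft_force: [-0.6, -0.5, 5.0]
t 16.88 a 24.1 s 126.2 F [-0.6 -0.5  5. ]
[-0.06,0,0.14,0,0,0,0],[-0.13,0,0.28,0,0,0,0],[-0.20,0,0.42,0,0,0,0],[-0.28,0,0.56,0,0,0,0],[-0.34,0,0.70,0,0,0,0],[-0.41,0,0.84,0,0,0,0],[-0.48,0,0.98,0,0,0,0],[-0.54,0,1.12,0,0,0,0],
end a 18.4
```

```bash
python3 -m handwheel '{"series": [[[-0.06,0,0.14,0,0,0,0],[-0.13,0,0.28,0,0,0,0],[-0.20,0,0.42,0,0,0,0],[-0.28,0,0.56,0,0,0,0]]]}' |sed -n '2p;4p';  python3 -m handwheel '{"series": [[[-0.06,0,0.14,0,0,0,0],[-0.13,0,0.28,0,0,0,0],[-0.20,0,0.42,0,0,0,0]]]}' |sed -n '2p;4p';python3 path.py 1.5 8
```

```text
tool_pos: [504.2, -75.9, 186.7]
ft_force: [0.2, -2.0, 5.3]
tool_pos: [503.9, -77.8, 182.5]
ft_force: [-0.1, -0.4, 6.2]
t 17.75 a 19.2 s 125.5 F [-0.1 -0.4  6.2]
[-0.12,0,0.12,0,0,0,0],[-0.18,0,0.27,0,0,0,0],[-0.24,0,0.41,0,0,0,0],[-0.30,0,0.55,0,0,0,0],[-0.35,0,0.70,0,0,0,0],[-0.41,0,0.84,0,0,0,0],[-0.46,0,0.99,0,0,0,0],[-0.51,0,1.14,0,0,0,0],
end a 13.5
```

```bash
for i in 1 2 3; do python3 -m handwheel '{"series": [[[-0.06,0,0.14,0,0,0,0],[-0.11,0,0.28,0,0,0,0]]]}' |sed -n '2p;4p';done; python3 path.py 1.5 8
```

```text
tool_pos: [504.0, -78.9, 180.5]
ft_force: [-1.4, 0.1, 10.9]
tool_pos: [504.1, -79.9, 178.4]
ft_force: [-2.7, 0.5, 14.9]
tool_pos: [503.9, -81.1, 175.5]
ft_force: [-2.6, -0.8, 12.8]
t 18.5 a 15.7 s 125.7 F [-2.6 -0.8 12.8]
[-0.08,0,0.14,0,0,0,0],[-0.13,0,0.28,0,0,0,0],[-0.19,0,0.43,0,0,0,0],[-0.24,0,0.58,0,0,0,0],[-0.28,0,0.73,0,0,0,0],[-0.33,0,0.88,0,0,0,0],[-0.37,0,1.02,0,0,0,0],[-0.42,0,1.17,0,0,0,0],
end a 10.0
```

```bash
for i in 1 2 3; do python3 -m handwheel '{"series": [[[-0.03,0,0.1,0,0,0,0],[-0.06,0,0.2,0,0,0,0]]]}' |sed -n '2p;4p';done; python3 path.py 1 4
```

```text
tool_pos: [503.7, -82.0, 173.3]
ft_force: [-2.6, -1.6, 9.9]
tool_pos: [503.6, -82.8, 171.2]
ft_force: [-3.4, -2.5, 11.3]
tool_pos: [503.4, -83.5, 169.1]
ft_force: [-2.8, -2.6, 10.4]
t 19.25 a 12.6 s 125.9 F [-2.8 -2.6 10.4]
[-0.04,0,0.10,0,0,0,0],[-0.08,0,0.19,0,0,0,0],[-0.11,0,0.29,0,0,0,0],[-0.13,0,0.39,0,0,0,0],
end a 10.7
```

```bash
for i in 1 2 3 4; do python3 -m handwheel '{"series": [[[-0.04,0,0.1,0,0,0,0],[-0.07,0,0.2,0,0,0,0]]]}' |sed -n '2p;4p';done; python3 path.py 1 4
```

```text
tool_pos: [503.3, -84.3, 166.9]
ft_force: [-0.9, -4.5, 8.7]
tool_pos: [503.1, -84.8, 164.6]
ft_force: [-1.6, -3.1, 7.1]
tool_pos: [502.9, -85.1, 162.0]
ft_force: [1.1, -1.3, 2.5]
tool_pos: [502.2, -85.2, 159.3]
ft_force: [0.2, 0.2, -0.3]
t 20.25 a 8.0 s 125.0 F [ 0.2  0.2 -0.3]
[-0.12,0,0.09,0,0,0,0],[-0.14,0,0.19,0,0,0,0],[-0.17,0,0.29,0,0,0,0],[-0.19,0,0.39,0,0,0,0],
end a 6.1
```

The force has faded to zero and the handle dropped over centre. Hand off, then check.

```bash
python3 -m handwheel '{"series": [[[0,0,-3,0,0,0,0],[0,0,-8,0,0,0,0],[0,0,-12,0,0,0,0],[0,0,-12,0,0,0,0],[0,0,-12,0,0,0,0],[0,0,-12,0,0,0,0],[0,0,-12,0,0,0,0]]]}' |sed -n '1,4p'
python3 - <<'E'
from h import *
from bench import eyes
S=eyes.snapshot("scene"); np.savez("s7.npz",**S); T=eyes.snapshot("top");np.savez("t7.npz",**T)
cv2.imwrite("pics/s7.png",np.hstack([cv2.resize(S["img"][160:330,240:420,::-1],(400,378),interpolation=cv2.INTER_CUBIC),cv2.resize(T["img"][200:330,210:390,::-1],(400,378),interpolation=cv2.INTER_CUBIC)]))
go(*w(-223,170))
print(proj(S,w(-223,124)),proj(T,w(-223,124)))
E
```

```text
time: 21.12
tool_pos: [502.1, -85.4, 278.6]
tcp_rot: [-179.9, -0.0, 82.3]
ft_force: [0.4, 0.1, 0.2]
t 21.23 tcp [502.4 -85.5 279.3] [-1.7992e+02 -1.0000e-02  8.2260e+01] F [-0.3  1.1 -1. ]
row [-11.16   0.18  10.92] [-0.001 -0.    -0.004]
[260.42271107 286.64937084] [375.03696692 264.22466324]
```

View pics/s7.png

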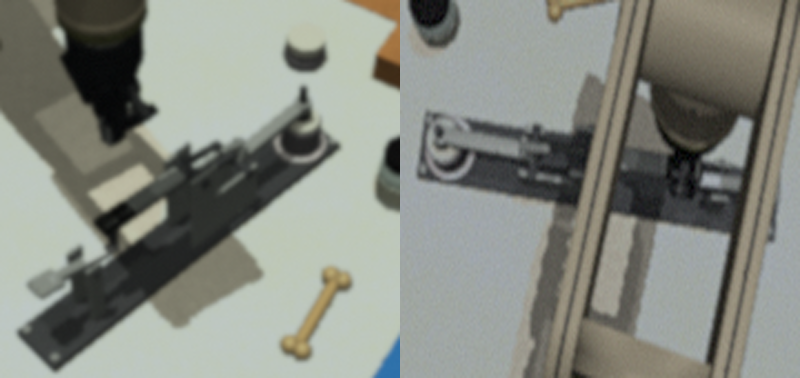

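Locked: the jaw lies over the nest, the pad is on the lid and the handle is down. Now I'll hover over the lever paddle and let the clamp hold.

```bash
python3 -m handwheel '{"series": [[[-5,0.1,0,0,0,0,0],[-10.6,0.2,0,0,0,0,0],[-10.6,0.2,5,0,0,0,0],[-10.6,0.2,11,0,0,0,0],[-10.6,0.2,13,0,0,0,0],[-10.6,0.2,13,0,0,0,0],[-10.6,0.2,13,0,0,0,0],[-10.6,0.2,13,0,0,0,0],[-10.6,0.2,13,0,0,0,0],[-10.6,0.2,13,0,0,0,0]]]}' |sed -n '1,4p'; python3 -c "
from h import *
go(*w(-217,128))"
```

```text
time: 22.48
tool_pos: [490.8, -191.1, 150.7]
tcp_rot: [179.9, 0.0, 82.3]
ft_force: [-0.0, -0.6, -0.4]
t 22.48 tcp [ 490.8 -191.1  150.7] [1.7995e+02 2.0000e-02 8.2270e+01] F [-0.  -0.6 -0.4]
row [ 0.06 -0.11  2.27] [ 0.001  0.    -0.004]
```

```bash
python3 -m handwheel '{"series": [[[0,-0.1,0.8,0,0,0,0],[0,-0.1,1.6,0,0,0,0],[0,-0.1,2,0,0,0,0],[0,-0.1,2.2,0,0,0,0],[0,-0.1,2.4,0,0,0,0]]]}' |sed -n '1,4p'; for i in 1 2 3; do python3 -m handwheel '{"series": [[[0,0,0.15,0,0,0,0],[0,0,0.3,0,0,0,0]]]}' |sed -n '2p;4p';done
```

```text
time: 23.1
tool_pos: [489.6, -190.8, 126.0]
tcp_rot: [180.0, 0.0, 82.3]
ft_force: [-0.1, -0.4, 0.3]
tool_pos: [489.6, -190.9, 123.2]
ft_force: [0.1, -0.6, 0.8]
tool_pos: [489.7, -191.1, 120.4]
ft_force: [-1.6, -2.5, 3.6]
tool_pos: [489.8, -191.6, 118.0]
ft_force: [-2.9, -3.5, 8.0]
```

```bash
for i in 1 2 3 4; do python3 -m handwheel '{"series": [[[0,0,0.1,0,0,0,0],[0,0,0.2,0,0,0,0]]]}' |sed -n '2p;4p';done
```

```text
tool_pos: [490.0, -191.5, 115.9]
ft_force: [-1.5, -2.3, 4.8]
tool_pos: [489.9, -191.2, 113.5]
ft_force: [-0.2, -2.7, 3.9]
tool_pos: [489.5, -190.6, 110.8]
ft_force: [0.4, -1.4, 1.8]
tool_pos: [489.3, -190.6, 108.8]
ft_force: [0.0, -0.7, 2.1]
```

```bash
python3 -m handwheel '{"series": [[[0,0,0.15,0,0,0,0],[0,0,0.3,0,0,0,0],[0,0,0.3,0,0,0,0],[0,0,-1.5,0,0,0,0],[-2,-2,-6,0,0,0,0],[-7,-4,-12,0,0,0,0],[-10,-6,-16,0,0,0,0],[-10,-6,-16,0,0,0,0],[-10,-6,-16,0,0,0,0],[-10,-6,-16,0,0,0,0]]]}' |sed -n '1,4p'; python3 - <<'E'
from h import *
from bench import eyes
S=eyes.snapshot("scene"); np.savez("s8.npz",**S); cv2.imwrite("pics/s8.png",S["img"][:,:,::-1])
s6=dict(np.load("s6.npz"))["img"];s7=dict(np.load("s7.npz"))["img"];s8=S["img"]
g=lambda i:cv2.cvtColor(i,cv2.COLOR_RGB2GRAY)
for v in range(216,240,2): print(v,"".join("#" if q<45 else "." for q in g(s8)[v,285:345]))
for n,(r,c) in {"handle":((214,245),(295,325)),"jaw":((190,230),(335,366)),"tub":((198,236),(358,395)),"lever":((275,300),(250,285))}.items():
    d=lambda a,b:np.abs(g(a)[r[0]:r[1],c[0]:c[1]].astype(float)-g(b)[r[0]:r[1],c[0]:c[1]]).mean().round(1)
    print(n,"vs open",d(s6,s8),"vs locked",d(s7,s8))
# lid height from silhouette: white column profile
for i in(s6,s8): print(g(i)[195:240:2,374])
E
```

```text
time: 26.1
tool_pos: [416.4, -280.6, 267.5]
tcp_rot: [-179.9, -0.1, 82.3]
ft_force: [-0.1, 0.3, 0.0]
216 ............................................................
218 ............................................................
220 .................####.......................................
222 ...................#####....................................
224 .....................######.................................
226 ........................######..............................
228 .................####.....#####.............................
230 .................#......###.................................
232 ............................#########.......................
234 ..............................##########....................
236 ...............................###########..................
238 ...............................###########.............####.
handle vs open 3.9 vs locked 48.6
jaw vs open 30.0 vs locked 42.5
tub vs open 40.5 vs locked 19.3
lever vs open 17.1 vs locked 20.5
[181 169 114  96  99 118 108 120 127 121 110  89  55  40  34  34  32  46
 118  95  59  58  53]
[188 187 188 188 188 188 186 183 184 185 184 175 110  51  35  34  34  61
 140  98  59  56  53]
```

```bash
python3 - <<'E'
from h import *
for n in("s6","s8"):
    g=cv2.cvtColor(dict(np.load(n+".npz"))["img"],cv2.COLOR_RGB2GRAY)
    print(n)
    for v in range(200,244,2): print(v,"".join("#" if q<60 else "+" if q<105 else "." for q in g[v,335:405]))
E
```

```text
s6
200 ++++++++++++.....+###+........+++++++++++.............................
202 ++++++++++##++++++++.................++++++++++.......................
204 ..++++++######+++.......................++++++++++++..................
206 ...++##########+.........................+++++++++++..................
208 ...+++++++#####+........................+++++++.......................
210 ........++#####+...........................+++++......................
212 ........++#####+.............................+++......................
214 ........++####++................++++...........+++....................
216 .........+####+.................+##+++++.+..+++++++...................
218 ........++####+.................+#####++++++++####+++.................
220 ........+#####+.................+##################++++++.............
222 .......++#####++..............++#################++###+++++...........
224 .......++#####++........++##+++##################+++#####+++..........
226 ...+++++#####++.....+++#####++++################++++######++..........
228 ...++########+....+++########++++++########
[... 1505 characters left out ...]
###++..++++..............
226 ...+++++#####+.........++##++...+###############+...++##+.............
228 ...++########+......+++####+++....++#########++...++##++..............
230 ...+++++#####+...++##########+++........+........++++.................
232 +++...+++#####++##++++##+######++++..........+++#++...................
234 +++...++++#######++++++#+#######+##++++++++####+......................
236 ++++++#########+##+#########+###############++........................
238 ###########+++++#################+#######++...........................
240 ########+++++++########################+..............................
242 ######++++++########################++................................
```

The handle and jaw are back open, the tub is unmoved in the nest, and the lid has dropped about 2 px, which fits it being home. Handing in.

```bash
python3 -c "
from bench import r
print(r.hand_in())"
```

```text
the job is handed in; nothing more can be done
None
```

I handed the job in without getting a verdict back: the clamp locked on the tub by itself and held for about 2.5 s, then the lever sprang it open, leaving the tub standing in the nest with its lid apparently home (judged from a shift of about 2 pixels in the camera image); the highest push I read was about 15 N on the handle and 9 N on the lever.

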